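# Pack the biscuit tubes firmly with the tamper

### The job

At the biscuit stall, take the wooden tamper out of its steel pot and push the stuck biscuit stack in each of the two leaning tubes down until it bottoms out, pressing each one firmly home (in either order, finishing one before starting on the other) without breaking the biscuits. Then stand the tamper back upright in its pot, foot down, and let go; leave the jar, the mug and the tin alone.

Things in the scene. Friction and masses are not known exactly. Their poses are not given: they have to be found in the camera images.
- tamper: Wooden tamper, 215 mm long, about 0.18 kg: a round foot 40 mm across and 20 mm high, a round shaft 20 mm across, then a square handle 28 x 28 mm from 130 to 215 mm above the foot's underside (a good grip is 165 mm up). Origin: centre of the foot's underside; z runs up the shaft to the handle, x and y are square to the handle's faces. It starts upright in the pot.
- pot: Round steel pot, fixed, 64 mm outside, 56 mm bore, 70 mm high, inner floor 6 mm above its origin. Origin: centre of its underside on the table; z up.
- tube_a: Fixed filling stand, twin of tube_b: board 200 x 110 x 18 mm; on it a clear tube, 150 mm long, 58 mm outside, 50 mm bore, leaning 35 degrees from vertical with its mouth towards the stand's -x (roughly towards the robot). Origin: centre of the board's underside, z up. The tube's axis, mouth to bottom, is (0.574, 0, -0.819) in this frame.
- tube_b: Fixed filling stand, twin of tube_a: board 200 x 110 x 18 mm; on it a clear tube, 150 mm long, 58 mm outside, 50 mm bore, leaning 35 degrees from vertical with its mouth towards the stand's -x (roughly towards the robot). Origin: centre of the board's underside, z up. The tube's axis, mouth to bottom, is (0.574, 0, -0.819) in this frame.
- mouth_a (a point): Centre of the mouth of tube_a, on the tube's axis in the plane of its rim, 158 mm above the table. Down the tube lies stack_a: its top starts 20 to 36 mm below the mouth and ends, at the bottom, somewhere 55 to 82 mm below it, at a different depth in each tube (card pads of unknown thickness lie there), so the end must be felt.
- mouth_b (a point): Centre of the mouth of tube_b, on the tube's axis in the plane of its rim, 158 mm above the table. Down the tube lies stack_b: its top starts 20 to 36 mm below the mouth and ends, at the bottom, somewhere 55 to 82 mm below it, at a different depth in each tube (card pads of unknown thickness lie there), so the end must be felt.
- stack_a: Four hard biscuits, 47 mm across, 60 mm long in all, stuck in the tube; slides only along it and stays where pushed. Origin: centre of the top face, z along the tube to the mouth. Drags with 3 to 9 N, not alike in both tubes, then stops dead. A paper wad under it gives 1 mm per 5 N. Firmly home: pushed there with over 11 N for 0.25 s. Biscuits break above 45 N.
- stack_b: Four hard biscuits, 47 mm across, 60 mm long in all, stuck in the tube; slides only along it and stays where pushed. Origin: centre of the top face, z along the tube to the mouth. Drags with 3 to 9 N, not alike in both tubes, then stops dead. A paper wad under it gives 1 mm per 5 N. Firmly home: pushed there with over 11 N for 0.25 s. Biscuits break above 45 N.
- jar: Bystander: glass jar with a steel lid, 70 mm across, 110 mm high. Origin: centre of its underside.
- mug: Bystander: white mug, 80 mm across, 90 mm high, handle at its +y. Origin: centre of its underside.
- tin: Bystander: round metal tin, 90 mm across, 80 mm high. Origin: centre of its underside.
Not all that is in view belongs to the job. What is shaped like the pot but black or blue is not meant.

How it is judged:
By the outcome, as a careful person would: the job done as asked, in the order asked, and still so for the second after the job is handed in, with the robot touching nothing.
It also fails if it takes over 72 s, if anything falls off the work surface, if the arm or the gripper's body presses on something with over 40 N, if the wrist force passes 120 N, or if a joint passes its speed limit or range.

### The arm

A 6-joint arm with a two-finger parallel gripper is mounted at the origin on the work surface. World frame = base frame: x ahead of the robot, y to its left, z up, the work surface at z = 0. Lengths are in m, angles in degrees, forces in N, time in s.
With the tool pointing down it reaches from about 0.4 to 0.825 m from the base axis. Payload 7 kg.
Tool frame: the origin (TCP) lies midway between the tips of the shut fingers; the grasp point (between the pads) lies 19 mm behind it; z points along the fingers, y is the direction in which the jaws open and shut (so a half turn about z gives the same grasp; the last joint's range is limited). The gripper opens to 88 mm and grips with 3 to 60 N. Pads are 19 mm wide; open, the fingers measure 130 mm over their backs; the gripper's body (78 mm by 193 mm) begins 47 mm behind the grasp point.
Start: joints at [-60.269, 20.546, 0.682, 0, -70.136, -16.507], TCP at [0.154, -0.657, 0.227] pointing down, gripper open.
Joint ranges: [-176.03, 176.03], [-82.01, 121.73], [-58.28, 71.71], [-173.87, 95.51], [-174.79, -0.11], [-173.66, 173.66]. Speed limits (degrees/s): [136.94, 136.94, 172.46, 180, 180, 180].

### API

Orientations are given as a 3x3 rotation matrix whose columns are the frame's x, y, z axes.
In Python, from rig import robot gives the robot as it stands. Calls block until the motion is done:
- robot.goto(position, orientation): joint-space move of the TCP to a pose.
- robot.servo_line(position, ori=None, speed=0.15): straight line of the TCP; ori=None keeps the orientation; speed is the mean speed in m/s.
- robot.movej(angles): joint-space move.
- robot.move_gripper(opening): opening from 0.0 (shut) to 1.0 (fully open); the grip force is fixed at half the most; returns when the fingers have stopped.
- robot.dwell(seconds).
- robot.ik(position, orientation): joint angles nearest the present ones, or None.
- robot.grab_frame(name): name is "scene" or "top"; returns (picture, depth): 420x560x3 uint8, red, green, blue; 420x560 float32, m along the optical axis (not along the pixel's ray), 0 where there is no reading.
- robot.camera_info(name): a dict with "vfov" (degrees; the focal length in pixels is half the picture's height over the tangent of half this angle, whatever the lens; pixels are square), "cx", "cy" (the principal point, pixels), "view" (4x4, takes a point from world to camera coordinates). Camera axes: x right, y down, z forward; pixel columns grow to the right and rows downward; lengths in m; the calibration is good to about 2 mm. A picture is of the moment at which its call begins. camera_info takes no time and is no camera call.
A pose or a line that the arm cannot do raises robot.Unreachable and nothing moves.
- robot.job_done(): hands the job in, once; it reports no verdict.
Readings, each from a call of its own:
- robot.read_t(): time.
- robot.read_qpos(): joint angles.
- robot.read_qvel(): joint speeds.
- robot.read_effort(): joint torques, N m.
- robot.read_position(): TCP position.
- robot.read_tcp_rot(): TCP orientation.
- robot.read_force(): force on the tool from outside, world axes, zero at the start.
- robot.read_ft_torque(): the same for the moment, N m.
- robot.read_grip_width(): opening from 0.0 (shut) to 1.0 (fully open).
Only numpy, scipy, OpenCV 4.12 (cv2) and the standard library are available. Lean on these libraries where they do the work, as an engineer would, in place of code of your own. Each camera call takes 0.05 s, during which the arm holds its last target.

## Working session

There is one attempt and no reset: what is moved stays moved. The work goes in short steps, each a Python script; the robot and the scene stay as the last script left them, time stands still between calls to the robot, and variables do not carry over. Pictures are saved under pics/ and viewed, and the job is handed in when it is done.

```bash
ls; mkdir -p pics
python3 - <<'E'
from rig import robot
import cv2,numpy as np
for n in("scene","top"):
    p,d=robot.grab_frame(n); cv2.imwrite(f"pics/{n}0.png",cv2.cvtColor(p,cv2.COLOR_RGB2BGR)); np.savez(f"pics/{n}0.npz",p=p,d=d)
    i=robot.camera_info(n); print(n,i)
print(robot.read_t(),robot.read_position(),robot.read_tcp_rot(),robot.read_force())
E
```

```text
pics
scene {'vfov': 43.822494504417655, 'cx': 279.52509553698604, 'cy': 208.49492713992078, 'view': array([[-7.79121847e-01,  6.26871462e-01,  1.14769856e-03,
         4.10954051e-01],
       [ 3.67213837e-01,  4.57882595e-01, -8.09628018e-01,
        -1.16186504e-01],
       [-5.08058211e-01, -6.30377426e-01, -5.86942208e-01,
         1.68154806e+00],
       [ 0.00000000e+00,  0.00000000e+00,  0.00000000e+00,
         1.00000000e+00]])}
top {'vfov': 50.172975637234046, 'cx': 279.36839493844866, 'cy': 208.19751773307647, 'view': array([[-0.02692297, -0.99956417,  0.0121091 ,  0.02182474],
       [-0.99780455,  0.0261384 , -0.06085109,  0.54240057],
       [ 0.06050806, -0.0137208 , -0.9980734 ,  1.3363373 ],
       [ 0.        ,  0.        ,  0.        ,  1.        ]])}
0.1 [ 0.15428357 -0.65668978  0.22571181] [[-9.73512103e-01 -2.28635022e-01 -4.59899111e-04]
 [-2.28635451e-01  9.73511079e-01  1.41786500e-03]
 [ 1.23543285e-04  1.48545798e-03 -9.99998889e-01]] [ 0.36749996 -0.21329862 -1.18563428]
```

View pics/scene0.png

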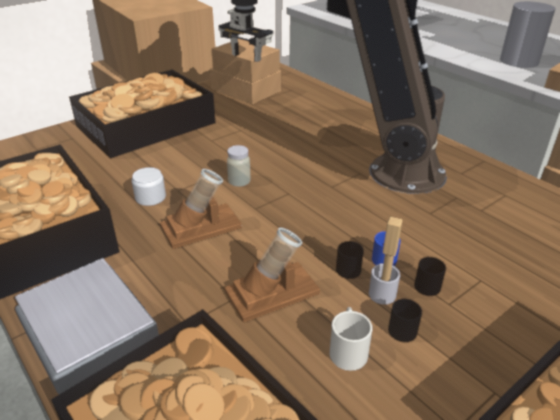

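View pics/top0.png

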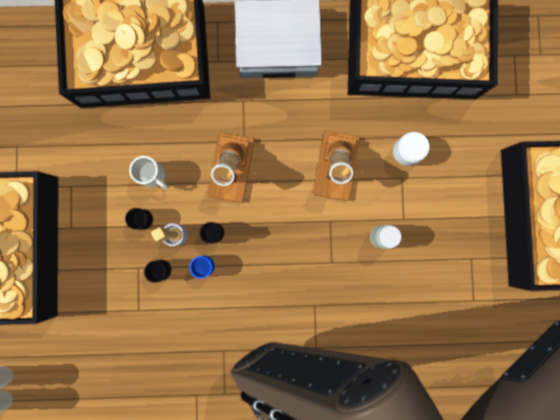

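Run:
```python
import cv2,numpy as np
t=cv2.imread("pics/top0.png"); s=cv2.imread("pics/scene0.png")
a=cv2.resize(t[205:275,115:215],None,fx=7,fy=7,interpolation=cv2.INTER_CUBIC)
cv2.imwrite("pics/z_pot.png",a)
a=cv2.resize(t[125:205,200:370],None,fx=4.7,fy=4.7,interpolation=cv2.INTER_CUBIC)
cv2.imwrite("pics/z_tubes.png",a)
a=cv2.resize(s[160:320,150:440],None,fx=2.7,fy=2.7,interpolation=cv2.INTER_CUBIC)
cv2.imwrite("pics/z_scene.png",a)
```

```text
(no output)
```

View pics/z_pot.png

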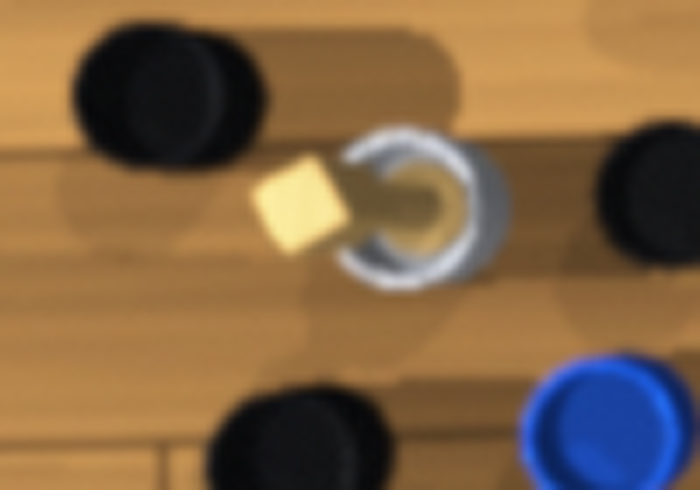

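View pics/z_tubes.png

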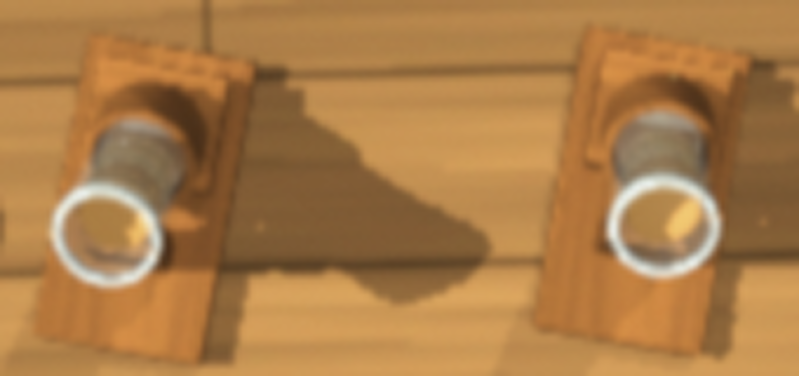

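View pics/z_scene.png

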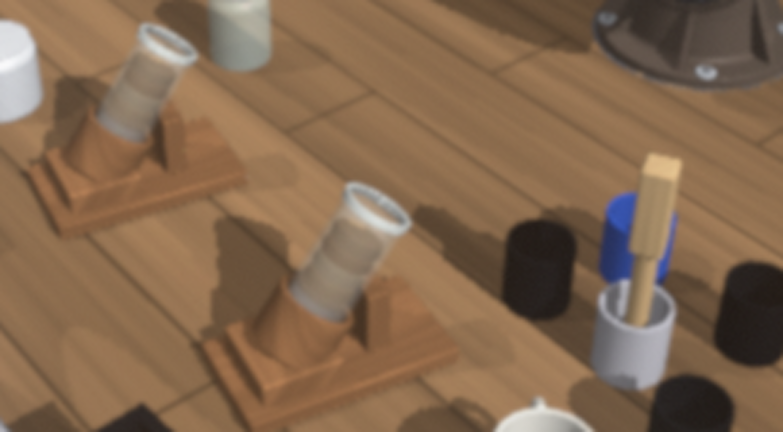

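```bash
cat > h.py <<'E'
import numpy as np,cv2
from rig import robot
def cam(n):
    i=robot.camera_info(n); f=210/np.tan(np.radians(i["vfov"]/2)); return f,i["cx"],i["cy"],i["view"]
def ray(n,u,v):
    f,cx,cy,V=cam(n); R=V[:3,:3]; o=-R.T@V[:3,3]; d=R.T@np.array([(u-cx)/f,(v-cy)/f,1]); return o,d
def plane(n,u,v,z):
    o,d=ray(n,u,v); return o+d*(z-o[2])/d[2]
def proj(n,p):
    f,cx,cy,V=cam(n); q=V[:3,:3]@np.asarray(p)+V[:3,3]; return np.array([cx+f*q[0]/q[2],cy+f*q[1]/q[2]])
def tri(u1,u2):
    o1,d1=ray("top",*u1);o2,d2=ray("scene",*u2)
    s=np.linalg.lstsq(np.c_[d1,-d2],o2-o1,rcond=None)[0]
    a=o1+s[0]*d1;b=o2+s[1]*d2; return (a+b)/2,np.linalg.norm(a-b)
E
python3 - <<'E'
from h import *
t=np.load("pics/top0.npz");s=np.load("pics/scene0.npz")
def hsv(p): return cv2.cvtColor(p,cv2.COLOR_RGB2HSV)
H=hsv(t["p"]);S=hsv(s["p"])
for n,I in(("top",H),("scene",S)):
    print(n)
    m=((I[...,1]<70)&(I[...,2]>120)).astype(np.uint8)
    c,_=cv2.findContours(m,cv2.RETR_EXTERNAL,cv2.CHAIN_APPROX_NONE)
    for k in c:
        if 40<cv2.contourArea(k)<2500 and len(k)>5:
            e=cv2.fitEllipse(k); print(np.round(e[0],1),np.round(e[1],1),round(e[2]),cv2.contourArea(k))
for uv in [(227,148),(231,190),(340,150),(326,185),(290,230),(158,235)]:
    print(uv,H[uv[1],uv[0]])
# handle top
m=((H[...,2]>225)&(H[...,1]<150)&(H[...,1]>70)).astype(np.uint8); mm=np.zeros_like(m); mm[220:250,145:170]=m[220:250,145:170]
c,_=cv2.findContours(mm,cv2.RETR_EXTERNAL,cv2.CHAIN_APPROX_NONE); k=max(c,key=cv2.contourArea); r=cv2.minAreaRect(k);print(r,cv2.contourArea(k))
print(t["d"][235,158])
for q in cv2.boxPoints(r): print(q,plane("top",*q,0.221))
print("handle c",plane("top",*r[0],0.221))
E
```

```text
top
[368.5 416.5] [12.6 27.7] 71 78.5
[385.7 236.5] [23.5 31.4] 90 577.0
[172.5 234.3] [20.5 21.4] 176 148.0
[222.4 174.2] [21.3 23.5] 122 390.5
[340.7 172. ] [22.1 23.3] 90 403.0
[146.4 172.1] [26.4 40.9] 127 776.0
[410.9 148.4] [30.8 37.8] 60 911.0
[19.7  2.8] [ 5.8 96.5] 89 285.5
scene
[ 15.6 391.3] [ 36.2 108.8] 165 2090.0
[351.2 339. ] [40.8 64.7] 2 2012.0
[271.5 265.4] [21.1 25.9] 42 353.0
[387.  271.7] [24.7 70.3] 4 599.0
[287.4 241.4] [24.5 28.9] 165 469.0
[204.3 188.7] [20.5 52.4] 31 653.5
[148.6 185.8] [33.  41.2] 166 1045.5
[239.  164.3] [21.9 46.4] 173 743.5
[608.7 380.9] [126.4 446.7] 0 354.0
[245.4  35.7] [ 5.3 14.9] 96 57.5
[328.4  48.9] [ 66.9 157.1] 120 2441.0
[219.1  18.2] [32.5 49.6] 164 685.5
(227, 148) [ 14 169 160]
(231, 190) [ 15 173 199]
(340, 150) [ 20  51 171]
(326, 185) [ 15 173 180]
(290, 230) [ 16 151 164]
(158, 235) [ 24  98 249]
((157.20001220703125, 233.9000244140625), (9.838698387145996, 10.28591251373291), 63.43495178222656) 86.5
1.1385701
[150.40001 231.80003] [0.47889184 0.33953511 0.221     ]
[159.60002 227.20003] [0.48995298 0.31610934 0.221     ]
[164.00002 236.00002] [0.46730894 0.3052078  0.221     ]
[154.8     240.60002] [0.45627926 0.32861799 0.221     ]
handle c [0.47309979 0.32236969 0.221     ]
```

Run:
```python
from h import *
t=np.load("pics/top0.npz");s=np.load("pics/scene0.npz")
def up(p,k=4): return cv2.resize(p,None,fx=k,fy=k,interpolation=cv2.INTER_CUBIC)
k=4
U=up(t["p"]);Hh=cv2.cvtColor(U,cv2.COLOR_RGB2HSV)
def ringfit(U,Hh,box,sm,vm):
    m=((Hh[...,1]<sm)&(Hh[...,2]>vm)).astype(np.uint8); x0,y0,x1,y1=[v*k for v in box]
    mm=np.zeros_like(m);mm[y0:y1,x0:x1]=m[y0:y1,x0:x1]
    return mm
for nm,box in(("L",(208,158,238,190)),("R",(325,156,357,188))):
    mm=ringfit(U,Hh,box,60,190)
    c,_=cv2.findContours(mm,cv2.RETR_EXTERNAL,cv2.CHAIN_APPROX_NONE);c=max(c,key=cv2.contourArea)
    e=cv2.fitEllipse(cv2.convexHull(c)); uv=(np.array(e[0])+.5)/k-.5
    print(nm,uv,np.array(e[1])/k,e[2],plane("top",*uv,.158))
mm=ringfit(U,Hh,(162,222,185,248),60,170)
ys,xs=np.nonzero(mm); 
c,_=cv2.findContours(mm,cv2.RETR_EXTERNAL,cv2.CHAIN_APPROX_NONE);c=max(c,key=cv2.contourArea)
(cx,cy),r=cv2.minEnclosingCircle(c); uv=(np.array([cx,cy])+.5)/k-.5
print("pot",uv,r/k,plane("top",*uv,.07), "r mm",r/k*1.245/448*1000)
mm=(((Hh[...,2]>205)&(Hh[...,1]<150)&(Hh[...,1]>70))*1).astype(np.uint8); m2=np.zeros_like(mm);m2[222*k:246*k,148*k:167*k]=mm[222*k:246*k,148*k:167*k]
c,_=cv2.findContours(m2,cv2.RETR_EXTERNAL,cv2.CHAIN_APPROX_NONE);c=max(c,key=cv2.contourArea);r=cv2.minAreaRect(c)
uv=(np.array(r[0])+.5)/k-.5; print("handle",uv,np.array(r[1])/k,plane("top",*uv,.221))
P=np.array([plane("top",*((q+.5)/k-.5),.221) for q in cv2.boxPoints(r)])
for i in range(4):
    d=P[(i+1)%4]-P[i]; print(np.degrees(np.arctan2(d[1],d[0])),np.linalg.norm(d))
# boards
for nm,cs in (("L",[(93,35),(255,62),(203,362),(35,335)]),("R",[(585,25),(750,50),(708,355),(535,328)])):
    P=[plane("top",(x+.5)/4.7-.5+200,(y+.5)/4.7-.5+125,.018) for x,y in cs]
    c=np.mean(P,0);print(nm,c)
    for i in range(4):
        d=P[(i+1)%4]-P[i];print(round(np.degrees(np.arctan2(d[1],d[0])),1),round(np.linalg.norm(d),4))
```

```text
L [221.91349792 174.5690918 ] [20.49060631 23.64974403] 125.69078826904297 [0.62946067 0.16241806 0.158     ]
R [340.52566528 172.63404846] [21.28373146 23.46735573] 92.01988983154297 [ 0.62661908 -0.15936065  0.158     ]
pot [172.5   239.375] 9.585984230041504 [0.45780614 0.3177685  0.07      ] r mm 26.639621353575166
handle [156.95700073 233.9211731 ] [11.05350304 11.153265  ] [0.47306267 0.3229856  0.221     ]
-62.64442978264465 0.028082798807723325
-152.27684557042028 0.02824431170312759
117.29886227503847 0.02805023102271202
27.789673391500997 0.028216777878065823
L [0.67226935 0.15091828 0.018     ]
-101.0 0.1062
168.9 0.1973
79.4 0.109
-11.9 0.1979
R [ 0.67008689 -0.17022787  0.018     ]
-100.1 0.1083
170.1 0.2006
79.6 0.1126
-11.1 0.2001
```

Run:
```python
from h import *
print("pot",plane("top",172.0,234.2,.07),"tamper foot?")
s=cv2.imread("pics/scene0.png")
ML=[0.6295,0.1624,.158];MR=[0.6266,-.1594,.158]
k=8
def crop(n,im,x0,y0,w,h,pts,out):
    a=cv2.resize(im[y0:y0+h,x0:x0+w],None,fx=k,fy=k,interpolation=cv2.INTER_CUBIC)
    for p in pts:
        u=(proj(n,p)-[x0,y0]+.5)*k-.5; cv2.circle(a,tuple(int(v) for v in u),2,(0,0,255),-1)
    cv2.imwrite(out,a); return a
def ring(c,yaw,r=.029):
    y=np.radians(yaw);X=np.array([np.cos(y),np.sin(y),0]);a=np.array([X[0]*.574,X[1]*.574,-.819]);Y=np.array([-X[1],X[0],0]);Z=np.cross(a,Y)
    return [np.array(c)]+[np.array(c)+r*(np.cos(t)*Y+np.sin(t)*Z) for t in np.linspace(0,6.28,40)]+[np.array(c)+d*a for d in(.05,.1)]
t=cv2.imread("pics/top0.png")
A=crop("scene",s,255,215,50,70,ring(ML,-11),"pics/a1.png");B=crop("scene",s,180,160,50,70,ring(MR,-10.5),"pics/a2.png")
C=crop("top",t,200,130,50,70,ring(ML,-11),"pics/a3.png");D=crop("top",t,315,130,50,70,ring(MR,-10.5),"pics/a4.png")
cv2.imwrite("pics/rings.png",cv2.resize(np.vstack([np.hstack([A,B]),np.hstack([C,D])]),(571,600*4//3))[:800])
cv2.imwrite("pics/rA.png",np.hstack([A,B]));cv2.imwrite("pics/rB.png",np.hstack([C,D]))
hp=[0.4731,.323,.221]
print(proj("scene",hp),proj("scene",[.4731,.321,.07]))
```

```text
pot [0.47270012 0.31901733 0.07      ] tamper foot?
[395.02485655 220.98846297] [385.73474781 272.94176403]
```

View pics/rA.png

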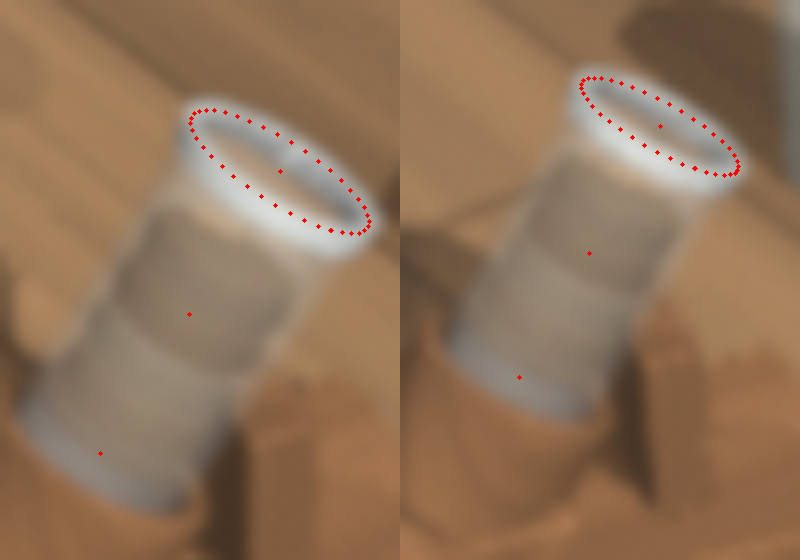

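View pics/rB.png

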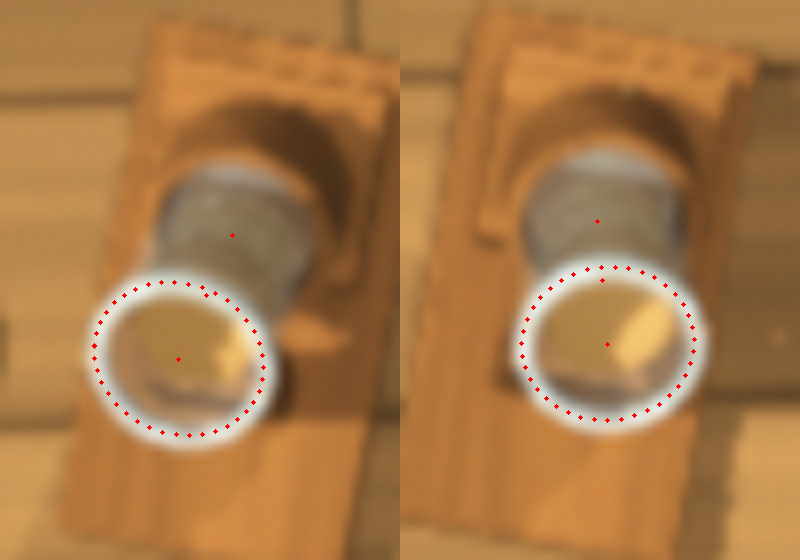

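```bash
cat >> h.py <<'E'
ML=np.array([0.6295,0.1615,.158]);MR=np.array([0.6266,-.1600,.158]);YL,YR=-11.5,-10.6
POT=np.array([.4729,.320])
G=0.151   # TCP above foot underside
def down(yaw):  # tool y at yaw deg
    y=np.radians(yaw);Y=np.array([np.cos(y),np.sin(y),0]);Z=np.array([0,0,-1.]);return np.c_[np.cross(Y,Z),Y,Z]
def axis(yaw):
    y=np.radians(yaw); return np.array([np.cos(y)*.5736,np.sin(y)*.5736,-.8192])
def tube(yaw,roll): # roll about axis
    a=axis(yaw); y=np.radians(yaw);Y0=np.array([-np.sin(y),np.cos(y),0]);X0=np.cross(Y0,a);r=np.radians(roll)
    Y=Y0*np.cos(r)+X0*np.sin(r); return np.c_[np.cross(Y,a),Y,a]
E
python3 - <<'E'
from h import *
print(robot.read_t())
for yaw in(27.7,117.5,-152.3,-62.5):
  for z in(.157,.25,.40): print(yaw,z,np.round(robot.ik([.4731,.323,z],down(yaw)),0) if robot.ik([.4731,.323,z],down(yaw)) is not None else None)
for M,Y in((ML,YL),(MR,YR)):
  for roll in(0,180,90,-90,45,-45):
    for d in(-.06,.08):
      q=robot.ik(M+axis(Y)*(d-G),tube(Y,roll)); print(roll,d,None if q is None else np.round(q))
print(robot.read_t())
E
```

```text
0.1
27.7 0.157 [ 54.  14. -18.   0. -58. 154.]
27.7 0.25 [ 54.  10. -10.   0. -69. 154.]
27.7 0.4 [-165.  -79.    5.    0. -174.   13.]
117.5 0.157 [  54.   14.  -18.    0.  -58. -116.]
117.5 0.25 [  54.   10.  -10.    0.  -69. -116.]
117.5 0.4 [  54.    7.    5.    0.  -88. -116.]
-152.3 0.157 [ 54.  14. -18.   0. -58. -26.]
-152.3 0.25 [ 54.  10. -10.   0. -69. -26.]
-152.3 0.4 [ 54.   7.   5.   0. -88. -26.]
-62.5 0.157 [ 54.  14. -18.   0. -58.  64.]
-62.5 0.25 [ 54.  10. -10.   0. -69.  64.]
-62.5 0.4 [-165.  -79.    5.   -0. -174.  -77.]
0 -0.06 [ 59. -10. -44.  43. -52. 173.]
0 0.08 [ 39.   1. -53.  68. -28. 160.]
180 -0.06 [ 59. -10. -44.  43. -52.  -7.]
180 0.08 [ 39.   1. -53.  68. -28. -20.]
90 -0.06 [ 59. -10. -44.  43. -52. -97.]
90 0.08 [  39.    1.  -53.   68.  -28. -110.]
-90 -0.06 [ 59. -10. -44.  43. -52.  83.]
-90 0.08 [ 39.   1. -53.  68. -28.  70.]
45 -0.06 [  59.  -10.  -44.   43.  -52. -142.]
45 0.08 [  39.    1.  -53.   68.  -28. -155.]
-45 -0.06 [ 59. -10. -44.  43. -52. 128.]
-45 0.08 [ 39.   1. -53.  68. -28. 115.]
0 -0.06 [  15.  -19.  -45.   26.  -35. -134.]
0 0.08 None
180 -0.06 [ 15. -19. -45.  26. -35.  46.]
180 0.08 None
90 -0.06 [ 15. -19. -45.  26. -35. -44.]
90 0.08 None
-90 -0.06 [ 15. -19. -45.  26. -35. 136.]
-90 0.08 None
45 -0.06 [ 15. -19. -45.  26. -35. -89.]
45 0.08 None
-45 -0.06 [ 133.  -81.  -48.   38. -146.  110.]
-45 0.08 None
0.1
```

```bash
cat > kin.py <<'E'
import numpy as np
from scipy.spatial.transform import Rotation as Ro
S=None
def fk(q,p,R0,s4,s6):
    q=np.radians(q)
    e=lambda ax,a: Ro.from_rotvec(np.array(ax)*a)
    # p: x2,z2, dx3,dz3, dx5,dz5, L
    r1=e([0,0,1],q[0]); r2=r1*e([0,1,0],q[1]); r3=r2*e([0,-1,0],q[2]); r4=r3*e([s4,0,0],q[3]); r5=r4*e([0,-1,0],q[4]); r6=r5*e([s6,0,0],q[5])
    pos=r1.apply([p[0],0,p[1]])+r2.apply([p[2],0,p[3]])+r3.apply([p[4],0,p[5]])+r5.apply([p[6],0,0])
    return pos,r6.as_matrix()@R0
E
python3 - <<'E'
from h import *; from kin import *
from scipy.optimize import least_squares
import pickle
rng=np.random.default_rng(0);D=[]
while len(D)<60:
    az=rng.uniform(-60,60);r=rng.uniform(.42,.75);pos=np.array([r*np.cos(np.radians(az)),r*np.sin(np.radians(az)),rng.uniform(.1,.4)])
    R=down(rng.uniform(-180,180))@Ro.from_rotvec(rng.normal(0,.3,3)).as_matrix()
    q=robot.ik(pos,R)
    if q is not None:D.append((np.array(q),pos,R))
best=None
for s4 in(1,-1):
  for s6 in(1,-1):
    # R0 from avg
    Rs=[]
    for q,pos,R in D:
        _,Rn=fk(q,np.zeros(7),np.eye(3),s4,s6); Rs.append(Rn.T@R)
    sp=np.std(Rs,axis=0).max(); R0=Ro.from_matrix(np.mean(Rs,0)).as_matrix(); print(s4,s6,sp)
    if best is None or sp<best[0]:best=(sp,s4,s6,R0)
_,s4,s6,R0=best
f=lambda p:np.concatenate([fk(q,p,R0,s4,s6)[0]-pos for q,pos,R in D])
r=least_squares(f,[0,.3,0,.3,.3,0,.2]); print(r.x,np.abs(r.fun).max(),R0.round(3))
pickle.dump((r.x,R0,s4,s6),open("kin.pkl","wb"))
E
```

```text
1 1 0.662068858190863
1 -1 0.39077931636389407
-1 1 0.7515075350252639
-1 -1 3.6703409362758227e-16
[0.13260187 0.1579476  0.05198405 0.55502358 0.28364494 0.0100149
 0.35071319] 0.1926039957348992 [[ 0.  0.  1.]
 [-1.  0.  0.]
 [-0. -1.  0.]]
```

```bash
cat > kin.py <<'E'
import numpy as np,pickle,os
from scipy.spatial.transform import Rotation as Ro
from scipy.optimize import least_squares
LO=np.array([-176.03,-82.01,-58.28,-173.87,-174.79,-173.66]);HI=np.array([176.03,121.73,71.71,95.51,-.11,173.66])
def chain(q,p,R0,s4,s6):
    q=np.radians(q);p=np.reshape(p,(6,3))
    e=lambda ax,a: Ro.from_rotvec(np.array(ax)*a)
    r1=e([0,0,1],q[0]); r2=r1*e([0,1,0],q[1]); r3=r2*e([0,-1,0],q[2]); r4=r3*e([s4,0,0],q[3]); r5=r4*e([0,-1,0],q[4]); r6=r5*e([s6,0,0],q[5])
    P=[np.zeros(3)]
    for r,o in zip((r1,r2,r3,r4,r5,r6),p): P.append(P[-1]+r.apply(o))
    return P,r6.as_matrix()@R0
def fk(q,*a):
    P,R=chain(q,*a); return P[-1],R
K=pickle.load(open("kin.pkl","rb")) if os.path.exists("kin.pkl") else None
def iks(pos,R,seeds):
    out=[]
    for s in seeds:
        def f(q):
            p,r=fk(q,*K); return np.r_[(p-pos)*5,Ro.from_matrix(r.T@R).as_rotvec()]
        z=least_squares(f,np.clip(s,LO+.1,HI-.1),bounds=(LO,HI),max_nfev=80)
        if np.abs(z.fun).max()<1e-5 and not any(np.abs(z.x-o).max()<.5 for o in out): out.append(z.x)
    return out
E
rm kin.pkl
python3 - <<'E'
from h import *; from kin import *
rng=np.random.default_rng(0);D=[]
while len(D)<80:
    az=rng.uniform(-60,60);r=rng.uniform(.42,.75);pos=np.array([r*np.cos(np.radians(az)),r*np.sin(np.radians(az)),rng.uniform(.1,.4)])
    R=down(rng.uniform(-180,180))@Ro.from_rotvec(rng.normal(0,.3,3)).as_matrix()
    q=robot.ik(pos,R)
    if q is not None:D.append((np.array(q),pos,R))
R0=np.array([[0,0,1.],[-1,0,0],[0,-1,0]])
f=lambda p:np.concatenate([fk(q,p,R0,-1,-1)[0]-pos for q,pos,R in D])
r=least_squares(f,np.zeros(18)); print(r.x.reshape(6,3).round(4),np.abs(r.fun).max())
pickle.dump((r.x,R0,-1,-1),open("kin.pkl","wb"))
E
```

```text
[[ 0.     -0.144   0.1988]
 [-0.      0.2727  0.6016]
 [ 0.2013 -0.1288  0.    ]
 [ 0.2623 -0.1086 -0.    ]
 [ 0.5883 -0.0832  0.    ]
 [-0.2102 -0.      0.    ]] 8.360240277838216e-11
```

```bash
cat > s.py <<'E'
from h import *; from kin import *
rng=np.random.default_rng(1)
seeds=[rng.uniform(np.maximum(LO,-120),np.minimum(HI,120)) for _ in range(60)]
seeds=[LO+(HI-LO)*rng.random(6) for _ in range(60)]
for nm,M,Y in(("L",ML,YL),("R",MR,YR)):
  for G in(.151,.17):
    for d in(-.03,.03,.06,.09):
      o=iks(M+axis(Y)*(d-G),tube(Y,90),seeds); print(nm,G,d)
      for q in o: print("   ",q.round(0))
E
python3 s.py; nproc
```

```text
L 0.151 -0.03
    [ 56.  -8. -46.  46. -47. -98.]
L 0.151 0.03
    [  47.   -3.  -50.   55.  -37. -103.]
L 0.151 0.06
    [  43.   -1.  -52.   62.  -32. -107.]
L 0.151 0.09
    [  37.    2.  -54.   72.  -27. -112.]
L 0.17 -0.03
    [ 58. -10. -45.  44. -50. -97.]
L 0.17 0.03
    [  50.   -5.  -49.   52.  -40. -101.]
L 0.17 0.06
    [  46.   -2.  -51.   58.  -35. -104.]
L 0.17 0.09
    [  41.    0.  -53.   65.  -30. -109.]
R 0.151 -0.03
    [ 13. -16. -47.  28. -29. -45.]
R 0.151 0.03
    [  8.  -9. -51.  37. -18. -51.]
R 0.151 0.06
    [  3.  -5. -54.  49. -10. -59.]
R 0.151 0.09
R 0.17 -0.03
    [ 15. -18. -46.  27. -33. -44.]
R 0.17 0.03
    [ 10. -11. -50.  33. -21. -48.]
R 0.17 0.06
    [  6.  -8. -52.  40. -15. -53.]
R 0.17 0.09
    [ -1.  -4. -56.  58.  -6. -65.]
4
```

```bash
cat >> h.py <<'E'
# tamper pose -> TCP pose. a: down-axis of tamper, Y: jaw axis (perp a), t: tilt of the tool about the jaw axis
def tcp(foot,a,Y,t,g=.178):
    from scipy.spatial.transform import Rotation as Ro
    z=Ro.from_rotvec(Y*np.radians(t)).apply(a)
    return np.asarray(foot)-a*g+.019*z, np.c_[np.cross(Y,z),Y,z]
def jaw(yaw): y=np.radians(yaw); return np.array([np.cos(y),np.sin(y),0])
DN=np.array([0,0,-1.])
E
cat > s.py <<'E'
from h import *; from kin import *
rng=np.random.default_rng(1)
seeds=[LO+(HI-LO)*rng.random(6) for _ in range(30)]+[np.array([50,5,-30,0,-60,j]) for j in(-120,-30,60,150)]
for t in (20,25):
  print("t",t)
  for nm,M,Y in(("L",ML,YL),("R",MR,YR)):
    for fl in(1,-1):
     for d in(-.06,.02,.09):
      a=axis(Y); P,R=tcp(M+a*d,a,fl*jaw(Y+90),fl*t)
      print(nm,fl,d,R[:,2].round(2),[q.round(0) for q in iks(P,R,seeds)])
  for fl,yw in((1,117.5),(-1,-62.5)):
    for z in(.006,.12,.2):
      P,R=tcp([.473,.322,z],DN,jaw(yw),fl*t); print("pot",fl,z,P.round(3),R[:,2].round(2),[q.round(0) for q in iks(P,R,seeds)])
E
python3 s.py
```

```text
t 20
L 1 -0.06 [ 0.25 -0.05 -0.97] [array([  51.,   -4.,  -22.,   15.,  -65., -158.])]
L 1 0.02 [ 0.25 -0.05 -0.97] [array([  46.,    2.,  -25.,   15.,  -56., -155.])]
L 1 0.09 [ 0.25 -0.05 -0.97] [array([  42.,    8.,  -27.,   16.,  -48., -154.])]
L -1 -0.06 [ 0.25 -0.05 -0.97] [array([ 51.,  -4., -22.,  15., -65.,  22.])]
L -1 0.02 [ 0.25 -0.05 -0.97] [array([ 46.,   2., -25.,  15., -56.,  25.])]
L -1 0.09 [ 0.25 -0.05 -0.97] [array([ 42.,   8., -27.,  16., -48.,  26.])]
R 1 -0.06 [ 0.25 -0.05 -0.97] [array([  11.,   -8.,  -22.,    6.,  -62., -114.]), array([ 138.,  -82.,  -27.,   19., -156.,  138.])]
R 1 0.02 [ 0.25 -0.05 -0.97] [array([   8.,   -1.,  -25.,    6.,  -52., -112.])]
R 1 0.09 [ 0.25 -0.05 -0.97] [array([   7.,    6.,  -25.,    6.,  -45., -111.])]
R -1 -0.06 [ 0.25 -0.05 -0.97] [array([ 11.,  -8., -22.,   6., -62.,  66.]), array([ 138.,  -82.,  -27.,   19., -156.,  -42.])]
R -1 0.02 [ 0.25 -0.05 -0.97] [array([  8.,  -1., -25.,   6., -52.,  68.])]
R -1 0.09 [ 0.25 -0.05 -0.97] [array([  7.,   6., -25.,   6., -45.,  69.])]
pot 1 0.006 [0.467 0.319 0.166] [-0.3  -0.16 -0
[... 1427 characters left out ...]
,  70.])]
R -1 0.09 [ 0.17 -0.03 -0.98] [array([  6.,   8., -20.,   4., -52.,  72.])]
pot 1 0.006 [0.466 0.318 0.167] [-0.37 -0.2  -0.91] [array([  48.,   29.,    4.,   -9.,  -89., -109.])]
pot 1 0.12 [0.466 0.318 0.281] [-0.37 -0.2  -0.91] [array([  48.,   25.,   13.,   -9., -102., -111.])]
pot 1 0.2 [0.466 0.318 0.361] [-0.37 -0.2  -0.91] [array([  48.,   23.,   21.,   -9., -111., -112.])]
pot -1 0.006 [0.466 0.318 0.167] [-0.37 -0.2  -0.91] [array([ 48.,  29.,   4.,  -9., -89.,  71.])]
pot -1 0.12 [0.466 0.318 0.281] [-0.37 -0.2  -0.91] [array([  48.,   25.,   13.,   -9., -102.,   69.])]
pot -1 0.2 [0.466 0.318 0.361] [-0.37 -0.2  -0.91] [array([  48.,   23.,   21.,   -9., -111.,   68.])]
```

```bash
cat > chk.py <<'E'
from h import *; from kin import *
def minz(q0,q1):
    q0,q1=map(np.array,(q0,q1)); return min((fk(q0+(q1-q0)*s,*K)[0][2],tuple(fk(q0+(q1-q0)*s,*K)[0].round(3))) for s in np.linspace(0,1,30))
E
python3 - <<'E'
from chk import *
P,R=tcp([.473,.3225,.006],DN,jaw(-62.5),-20)
A=P-.11*R[:,2]
q=robot.ik(A,R); print(q,robot.read_qpos()); print(minz(robot.read_qpos(),q))
t0=robot.read_t(); robot.goto(A,R); print(robot.read_t()-t0,robot.read_position()-A)
for n in("scene","top"):
    p,d=robot.grab_frame(n); cv2.imwrite(f"pics/{n}1.png",cv2.cvtColor(p,cv2.COLOR_RGB2BGR))
E
```

```text
[ 47.88004562  25.37405865  13.53872891  -6.8915009  -96.95353649
  69.91780356] [-6.02700527e+01  2.05880716e+01  6.39841234e-01 -1.85060821e-02
 -7.01353827e+01 -1.65069031e+01]
(np.float64(0.22571180942215652), (np.float64(0.154), np.float64(-0.657), np.float64(0.226)))
3.675 [ 3.70080065e-04 -6.24300076e-04  5.93873231e-05]
```

View pics/scene1.png

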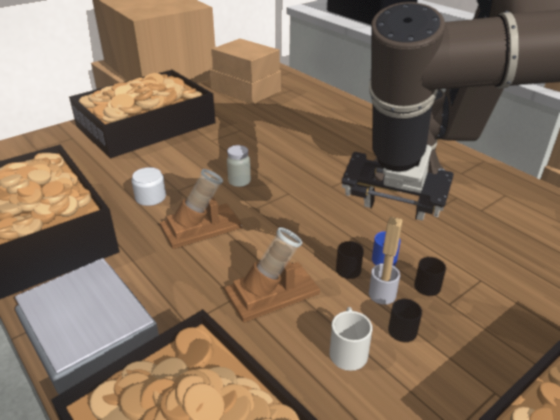

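The open gripper straddles the handle: fingertips are at about (360,200) and (425,208), the handle top at (395,221). Descend, grip and lift.

Run:
```python
from chk import *
P,R=tcp([.473,.3225,.006],DN,jaw(-62.5),-20)
robot.servo_line(P,speed=.08); print(robot.read_t(),(robot.read_position()-P).round(4),robot.read_force().round(1))
robot.move_gripper(0.0); print(robot.read_t(),robot.read_grip_width()*88,robot.read_force().round(1))
P2,_=tcp([.473,.3225,.13],DN,jaw(-62.5),-20)
robot.servo_line(P2,speed=.1); print(robot.read_t(),robot.read_grip_width()*88,robot.read_force().round(1))
for n in("scene","top"):
    p,d=robot.grab_frame(n); cv2.imwrite(f"pics/{n}2.png",cv2.cvtColor(p,cv2.COLOR_RGB2BGR))
```

```text
5.4 [0.0003 0.0002 0.0004] [-1.  0. -1.]
6.3667 27.686978486030483 [ 0.2  0.5 -0.5]
7.7583 28.478907665571715 [-0.3  0.5 -2.4]
```

View pics/scene2.png

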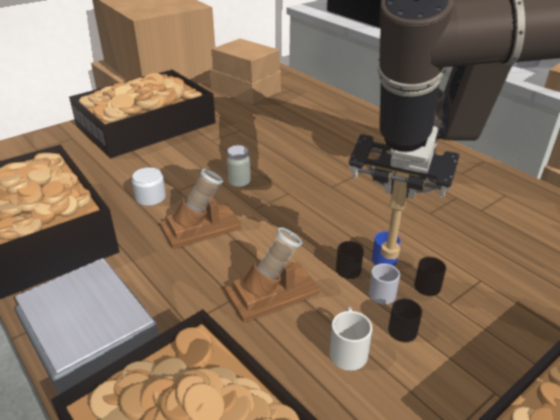

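Run:
```python
from chk import *
s=cv2.imread("pics/scene2.png");k=8;x0,y0=360,165
a=cv2.resize(s[y0:y0+75+65,x0:x0+60],None,fx=5,fy=5,interpolation=cv2.INTER_CUBIC);k=5
def dot(p,c=(0,0,255)):
    u=(proj("scene",p)-[x0,y0]+.5)*k-.5; cv2.circle(a,tuple(int(v) for v in u),2,c,-1)
f=np.array([.473,.3225,.13])
for h in(0,.02,.05,.1,.13): dot(f+[0,0,h])
for t in np.linspace(0,6.28,30):
    dot(f+.02*np.array([np.cos(t),np.sin(t),0])); dot([*(POT+.032*np.array([np.cos(t),np.sin(t)])),.07],(0,255,0)); dot([*(POT+.032*np.array([np.cos(t),np.sin(t)])),0],(0,255,0))
cv2.imwrite("pics/foot2.png",a)
```

```text
(no output)
```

View pics/foot2.png

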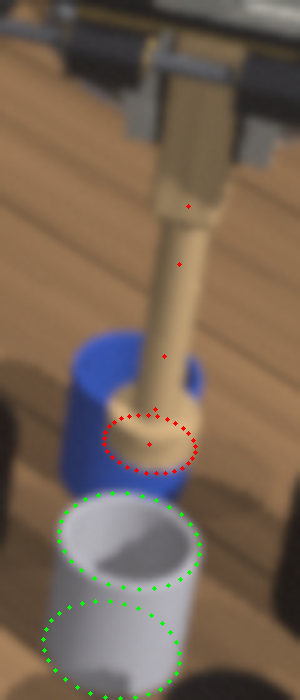

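View pics/top2.png

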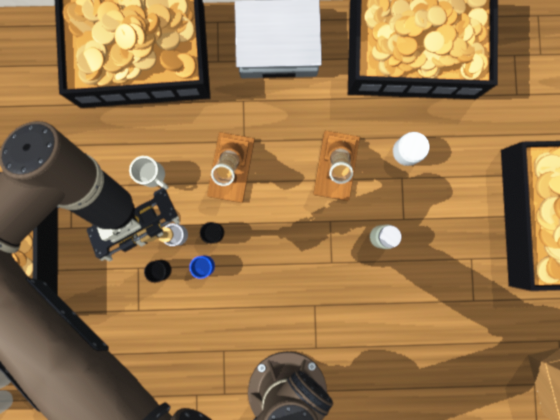

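```bash
cat >> chk.py <<'E'
def tpose(M,Y,d,off=np.zeros(3),t=-20):
    a=axis(Y); return tcp(M+off+a*d,a,-jaw(Y+90),t)
def foot(q,t=-20,g=.178):
    p,R=fk(q,*K); Yv=R[:,1]; a=Ro.from_rotvec(-Yv*np.radians(t)).apply(R[:,2]); gp=p-.019*R[:,2]; return gp+g*a
def footpath(q0,q1,n=9):
    q0,q1=map(np.array,(q0,q1)); return np.array([foot(q0+(q1-q0)*s) for s in np.linspace(0,1,n)])
E
python3 - <<'E'
from chk import *
P,R=tpose(ML,YL,-.07); q=robot.ik(P,R); q0=robot.read_qpos(); print(q.round(1),q0.round(1)); print(footpath(q0,q).round(3))
E
```

```text
[ 51.9  -4.5 -21.6  14.6 -66.7  21.5] [ 49.   21.3  10.   -7.3 -97.4  68.8]
[[0.473 0.322 0.129]
 [0.491 0.3   0.137]
 [0.508 0.278 0.146]
 [0.525 0.256 0.156]
 [0.541 0.236 0.168]
 [0.556 0.217 0.179]
 [0.569 0.199 0.191]
 [0.58  0.183 0.204]
 [0.59  0.17  0.215]]
```

```bash
cat >> chk.py <<'E'
def favg(n=4):
    F=[]
    for _ in range(n): F.append(robot.read_force()); robot.dwell(.02)
    return np.mean(F,0)
def look(tag,M,Y,d,off=np.zeros(3),boxes=None):
    a=axis(Y);Yv=jaw(Y+90);Z=np.cross(a,Yv)
    out=[]
    for n in("scene","top"):
        p,_=robot.grab_frame(n);p=cv2.cvtColor(p,cv2.COLOR_RGB2BGR);cv2.imwrite(f"pics/{n}{tag}.png",p)
        c=proj(n,M-a*.03).astype(int);x0,y0=c[0]-32,c[1]-40;k=6
        im=cv2.resize(p[y0:y0+80,x0:x0+64],None,fx=k,fy=k,interpolation=cv2.INTER_CUBIC)
        def dot(q,col):
            u=(proj(n,q)-[x0,y0]+.5)*k-.5; cv2.circle(im,tuple(int(v) for v in u),1,col,-1)
        f=M+off+a*d
        for t in np.linspace(0,6.28,40):
            e=np.cos(t)*Yv+np.sin(t)*Z; dot(f+.02*e,(0,0,255)); dot(M+.029*e,(0,255,0)); dot(f-.02*a+.02*e,(255,0,0))
        out.append(im)
    cv2.imwrite(f"pics/look{tag}.png",np.hstack(out))
E
python3 - <<'E'
from chk import *
P,R=tpose(ML,YL,-.07); robot.goto(P,R); P,R=tpose(ML,YL,-.035);robot.servo_line(P,speed=.1);print(robot.read_t(),(robot.read_position()-P).round(4),favg().round(2),robot.read_grip_width()*88)
look("3",ML,YL,-.035)
E
```

```text
9.1667 [ 0.0004  0.0002 -0.0007] [ 0.13 -0.35 -1.45] 27.95672674986472
```

View pics/look3.png

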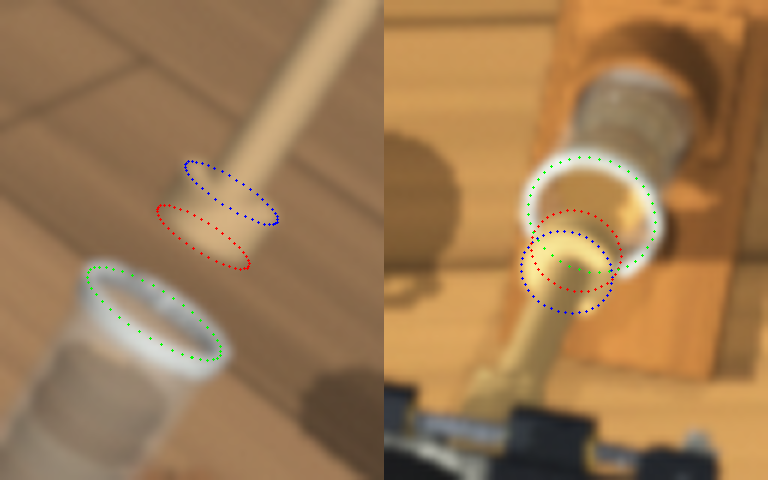

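```bash
cat >> chk.py <<'E'
def push(M,Y,d0,d1,step,speed,F0,stop=20.,lat=8.,off=np.zeros(3),n=2):
    a=axis(Y);d=d0;log=[]
    while d<d1-1e-6:
        d=min(d+step,d1);P,R=tpose(M,Y,d,off); robot.servo_line(P,speed=speed)
        F=favg(n)-F0 if n>1 else robot.read_force()-F0
        fa=-F@a; fl=F+fa*a
        ly=fl@jaw(Y+90); lz=fl@np.cross(a,jaw(Y+90))
        e=(robot.read_position()-P)
        log.append((round(d*1000,1),round(fa,1),round(ly,1),round(lz,1),round(e@a*1000,1)))
        if fa>stop or np.hypot(ly,lz)>lat: break
    return d,log
E
python3 - <<'E'
from chk import *
F0=favg(8);print(F0.round(2)); np.save("F0L.npy",F0)
t=robot.read_t()
d,l=push(ML,YL,-.035,.018,.006,.08,F0,stop=6,lat=4)
print(d,l,robot.read_t()-t)
look("4",ML,YL,d)
E
```

```text
[-0.11 -0.06 -2.02]
0.018 [(-29.0, np.float64(0.2), np.float64(-0.0), np.float64(0.4), np.float64(0.2)), (-23.0, np.float64(0.4), np.float64(-0.0), np.float64(0.1), np.float64(0.3)), (-17.0, np.float64(0.6), np.float64(-0.6), np.float64(0.8), np.float64(0.3)), (-11.0, np.float64(0.1), np.float64(0.7), np.float64(-0.4), np.float64(0.3)), (-5.0, np.float64(0.2), np.float64(0.3), np.float64(0.3), np.float64(0.3)), (1.0, np.float64(0.3), np.float64(0.2), np.float64(-0.2), np.float64(0.3)), (7.0, np.float64(-0.3), np.float64(0.4), np.float64(-0.0), np.float64(0.3)), (13.0, np.float64(0.5), np.float64(-0.2), np.float64(0.4), np.float64(0.3)), (18.0, np.float64(0.8), np.float64(0.3), np.float64(0.4), np.float64(0.2))] 2.5500000000000007
```

View pics/look4.png

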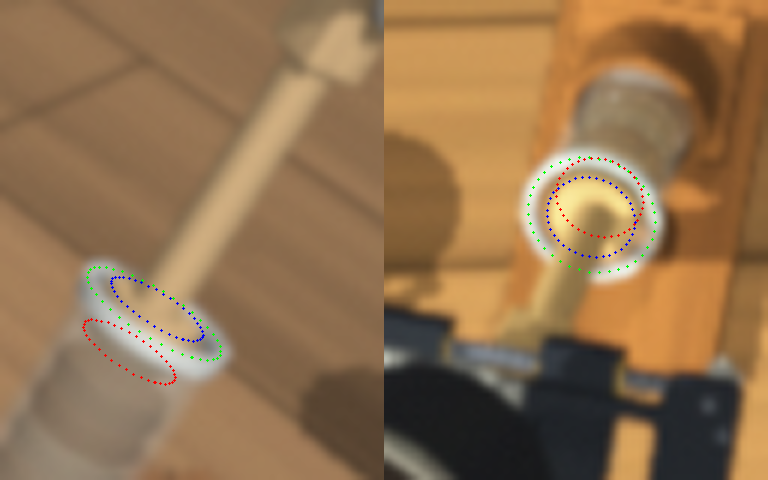

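Run:
```python
from chk import *
F0=np.load("F0L.npy");t=robot.read_t()
d,l=push(ML,YL,.018,.086,.002,.04,F0,stop=12.5,lat=8)
print(d,robot.read_t()-t)
for r in l: print(*r)
```

```text
0.08000000000000004 8.783299999999999
20.0 -0.3 0.3 0.1 0.0
22.0 0.5 0.3 -0.1 0.1
24.0 -0.3 0.2 1.0 0.1
26.0 -0.2 0.1 0.5 0.1
28.0 0.9 0.0 0.1 -0.1
30.0 2.5 -0.2 0.8 -0.0
32.0 2.1 1.4 1.1 0.0
34.0 2.0 0.8 0.8 0.1
36.0 1.3 0.8 1.5 0.1
38.0 1.8 0.4 1.2 0.1
40.0 1.7 0.7 1.0 0.1
42.0 2.0 0.2 1.1 0.1
44.0 2.2 1.0 0.6 0.1
46.0 2.1 0.8 0.7 0.1
48.0 1.2 -0.2 0.8 0.1
50.0 1.8 -0.1 1.0 0.1
52.0 2.0 0.6 0.6 0.1
54.0 1.7 0.2 0.8 0.1
56.0 2.0 -0.3 -0.3 0.1
58.0 2.0 0.7 0.4 0.1
60.0 1.7 -0.2 0.9 0.1
62.0 1.4 0.5 0.6 0.1
64.0 2.4 -0.0 0.5 0.1
66.0 2.4 0.2 1.3 0.1
68.0 2.4 0.4 0.8 0.1
70.0 2.4 0.2 0.6 0.1
72.0 1.7 -0.2 0.8 0.1
74.0 2.3 0.1 0.6 0.1
76.0 1.7 -0.4 0.3 0.1
78.0 8.7 -0.4 0.2 -0.3
80.0 16.0 -0.7 -1.7 -0.9
```

Run:
```python
from chk import *
F0=np.load("F0L.npy");a=axis(YL)
d,l=push(ML,YL,.080,.0825,.0008,.02,F0,stop=21,lat=8)
print(l)
robot.dwell(.3);print(-(favg(4)-F0)@a); robot.dwell(.3);print(-(favg(4)-F0)@a,robot.read_t(),robot.read_grip_width()*88)
look("5",ML,YL,d)
```

```text
[(80.8, np.float64(18.8), np.float64(-1.1), np.float64(-1.6), np.float64(-1.2)), (81.6, np.float64(20.9), np.float64(-1.1), np.float64(-2.6), np.float64(-1.4)), (82.4, np.float64(23.4), np.float64(-1.5), np.float64(-2.4), np.float64(-1.6))]
23.27115589203116
23.04872557500466 22.4833 27.78172113814549
```

View pics/look5.png

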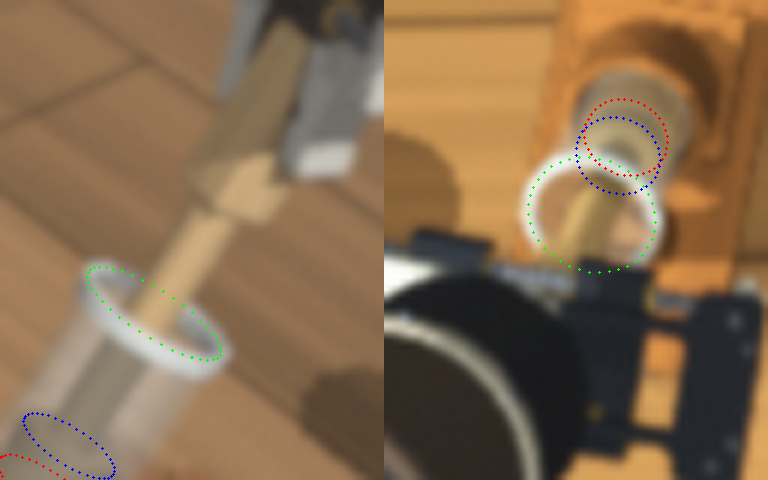

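Stack in tube L is home: 23 N held for about 0.7 s, with the shaft inside the mouth and clear of the rim. Withdraw and go to the other tube.

Run:
```python
from chk import *
P,R=tpose(ML,YL,-.06); robot.servo_line(P,speed=.12); print(robot.read_t(),robot.read_force().round(1))
P,R=tpose(MR,YR,-.06);q=robot.ik(P,R);q0=robot.read_qpos();print(q.round(1),q0.round(1));print(footpath(q0,q).round(3))
if footpath(q0,q)[:,2].min()>.19:
    robot.goto(P,R);P,R=tpose(MR,YR,-.035);robot.servo_line(P,speed=.1);F0=favg(8);np.save("F0R.npy",F0);print(robot.read_t(),F0.round(2),robot.read_grip_width()*88);look("6",MR,YR,-.035)
```

```text
23.9167 [-0.  -0.3 -1.5]
[ 10.8  -7.9 -22.2   6.1 -61.8  66.4] [ 51.2  -3.8 -22.2  14.6 -65.4  21.9]
[[ 0.596  0.168  0.206]
 [ 0.605  0.127  0.205]
 [ 0.612  0.087  0.204]
 [ 0.616  0.046  0.204]
 [ 0.617  0.005  0.204]
 [ 0.615 -0.036  0.204]
 [ 0.61  -0.076  0.205]
 [ 0.603 -0.115  0.206]
 [ 0.593 -0.154  0.207]]
25.675 [ 0.01 -0.17 -1.61] 28.32447266264495
```

View pics/look6.png

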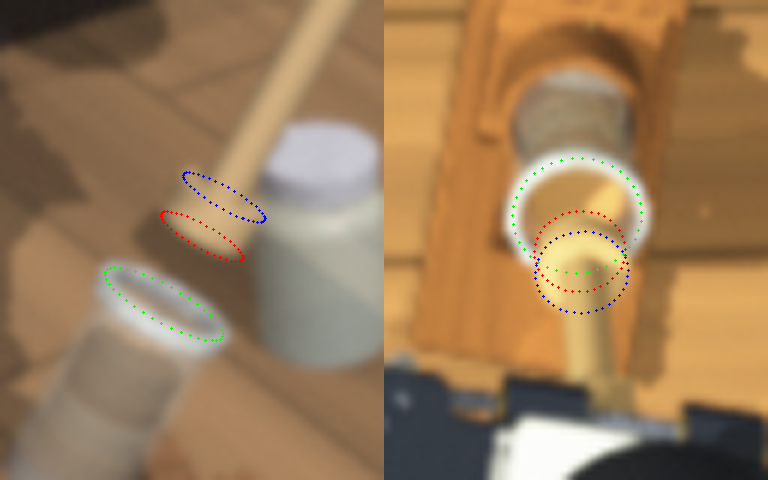

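Run:
```python
from chk import *
F0=np.load("F0R.npy");t=robot.read_t();a=axis(YR)
d,l=push(MR,YR,-.035,.016,.0085,.08,F0,stop=6,lat=4)
for r in l: print(*r)
if d>.0159 and l[-1][1]<3:
    d,l=push(MR,YR,d,.0865,.002,.04,F0,stop=13,lat=8)
    for r in l: print(*r)
print(d,robot.read_t())
```

```text
-26.5 0.5 0.4 -0.4 0.2
-18.0 -0.3 -0.1 -0.3 0.4
-9.5 0.7 -0.1 -0.2 0.4
-1.0 0.8 0.5 0.5 0.3
7.5 0.2 0.3 0.6 0.3
16.0 0.3 -0.3 -0.3 0.4
18.0 0.0 0.6 -0.1 -0.0
20.0 0.3 0.3 0.3 0.0
22.0 0.5 0.0 0.2 0.1
24.0 -0.5 0.3 -0.3 0.1
26.0 4.8 0.4 0.4 -0.3
28.0 6.0 0.7 0.6 -0.1
30.0 5.2 -0.1 0.4 0.1
32.0 5.4 0.6 1.0 0.1
34.0 5.3 -0.3 0.4 0.1
36.0 5.2 0.2 1.1 0.1
38.0 5.5 -0.4 1.0 0.1
40.0 4.9 -0.7 0.8 0.1
42.0 5.4 -0.3 0.3 0.1
44.0 5.7 -1.0 0.8 0.1
46.0 5.7 -1.9 0.9 0.1
48.0 5.5 -1.4 0.6 0.1
50.0 5.0 -1.5 2.1 0.1
52.0 5.2 -1.0 0.6 0.1
54.0 5.2 -1.9 0.6 0.1
56.0 5.1 -1.9 1.3 0.1
58.0 4.7 -1.7 0.4 0.1
60.0 5.1 -2.5 0.9 0.1
62.0 9.0 -1.5 0.3 -0.1
64.0 15.9 -0.9 -0.8 -0.7
0.06400000000000004 34.325
```

Run:
```python
from chk import *
F0=np.load("F0R.npy");a=axis(YR)
d,l=push(MR,YR,.064,.0675,.0008,.02,F0,stop=22,lat=8)
for r in l: print(*r)
robot.dwell(.3);print(-(favg(4)-F0)@a); robot.dwell(.3);print(-(favg(4)-F0)@a,robot.read_t(),robot.read_grip_width()*88)
look("7",MR,YR,d)
P,R=tpose(MR,YR,-.06); robot.servo_line(P,speed=.12); print(robot.read_t(),robot.read_force().round(1))
look("8",MR,YR,-.06)
# path back: over tube L approach then above pot
f=np.array([*POT,.14])
for yw in(-62.5,-80,-100):
    P,R=tcp(f,DN,jaw(yw),-20);q=robot.ik(P,R);print(yw,None if q is None else (q.round(0)));print(footpath(robot.read_qpos(),q).round(3) if q is not None else 0)
```

```text
64.8 18.4 0.5 0.7 -1.0
65.6 21.3 -0.0 -0.7 -1.3
66.4 23.9 0.2 -0.5 -1.5
23.728650899481643
23.812911730127922 35.9083 28.2800866953641
37.2083 [ 0.4  0.4 -0.9]
-62.5 [ 49.  21.  11.  -7. -99.  69.]
[[ 0.593 -0.154  0.206]
 [ 0.601 -0.093  0.196]
 [ 0.603 -0.031  0.186]
 [ 0.598  0.031  0.176]
 [ 0.586  0.094  0.167]
 [ 0.567  0.155  0.159]
 [ 0.541  0.213  0.152]
 [ 0.51   0.269  0.146]
 [ 0.473  0.32   0.14 ]]
-80 [ 46.  20.  11. -12. -98.  54.]
[[ 0.593 -0.154  0.206]
 [ 0.601 -0.095  0.195]
 [ 0.602 -0.034  0.185]
 [ 0.597  0.028  0.176]
 [ 0.585  0.091  0.167]
 [ 0.566  0.152  0.159]
 [ 0.541  0.211  0.151]
 [ 0.509  0.268  0.145]
 [ 0.473  0.32   0.14 ]]
-100 [ 43.  18.  10. -16. -94.  38.]
[[ 0.593 -0.154  0.206]
 [ 0.6   -0.097  0.195]
 [ 0.601 -0.037  0.184]
 [ 0.596  0.025  0.174]
 [ 0.584  0.087  0.165]
 [ 0.565  0.149  0.157]
 [ 0.54   0.209  0.15 ]
 [ 0.509  0.266  0.144]
 [ 0.473  0.32   0.14 ]]
```

View pics/look7.png

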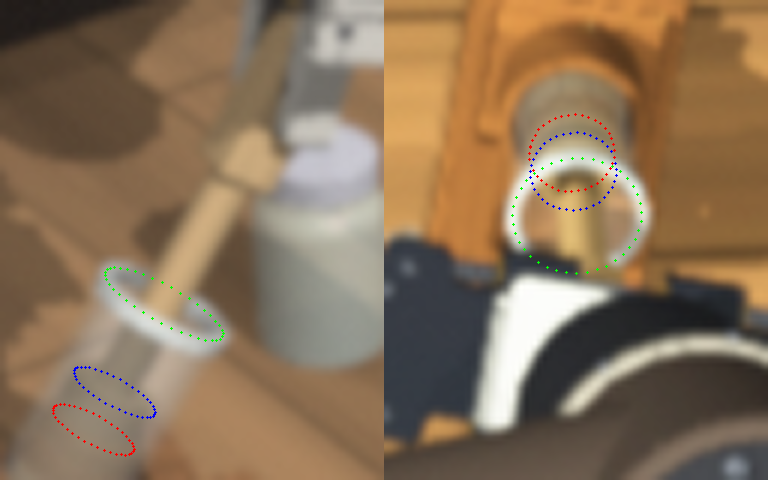

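View pics/scene8.png

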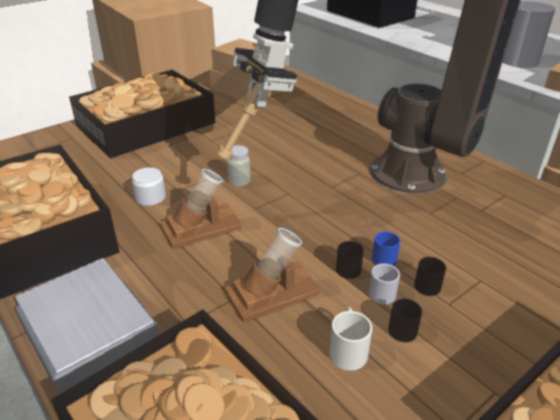

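Both stacks are home. Scene shows the tamper at the second tube's mouth (225,152) and the empty pot at (385,283). Return via the first tube's approach pose.

Run:
```python
from chk import *
# refine pot from top8 (unobstructed)
t=cv2.imread("pics/top8.png");k=4
U=cv2.cvtColor(cv2.resize(t[222:248,160:188],None,fx=k,fy=k,interpolation=cv2.INTER_CUBIC),cv2.COLOR_BGR2HSV)
m=((U[...,1]<60)&(U[...,2]>185)).astype(np.uint8);c,_=cv2.findContours(m,cv2.RETR_EXTERNAL,cv2.CHAIN_APPROX_NONE);c=max(c,key=cv2.contourArea)
e=cv2.fitEllipse(c);uv=(np.array(e[0])+.5)/k-.5+[160,222];print(uv,np.array(e[1])/k,plane("top",*uv,.07))
P,R=tpose(ML,YL,-.08);q=robot.ik(P,R);fp=footpath(robot.read_qpos(),q);print(fp[:,2].min());robot.goto(P,R)
f=np.array([*POT,.13]);P,R=tcp(f,DN,jaw(-62.5),-20);fp=footpath(robot.read_qpos(),robot.ik(P,R));print(fp[:,2].min())
robot.goto(P,R);print(robot.read_t(),robot.read_grip_width()*88,robot.read_force().round(1))
p,_=robot.grab_frame("scene");s=cv2.cvtColor(p,cv2.COLOR_RGB2BGR);cv2.imwrite("pics/scene9.png",s)
p,_=robot.grab_frame("top");cv2.imwrite("pics/top9.png",cv2.cvtColor(p,cv2.COLOR_RGB2BGR))
x0,y0,k=360,165,5
a=cv2.resize(s[y0:y0+140,x0:x0+60],None,fx=5,fy=5,interpolation=cv2.INTER_CUBIC)
def dot(p,c=(0,0,255)):
    u=(proj("scene",p)-[x0,y0]+.5)*k-.5; cv2.circle(a,tuple(int(v) for v in u),1,c,-1)
for h in(0,.02,.05,.1,.13): dot(f+[0,0,h])
for t in np.linspace(0,6.28,30):
    r=np.array([np.cos(t),np.sin(t),0]);dot(f+.02*r); dot([*(POT+.032*r[:2]),.07],(0,255,0))
cv2.imwrite("pics/foot9.png",a)
```

```text
[171.69742489 234.390522  ] [22.12060928 22.65727615] [0.47217619 0.31989193 0.07      ]
0.20602665147858581
0.13000000000450554
39.3667 28.11027951531397 [-0.6 -0.  -0.5]
```

View pics/foot9.png

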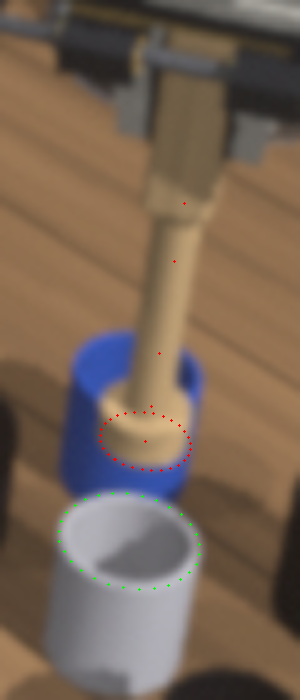

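The foot at zoom (145,435) lies above the pot ring, which matches the projected ring, and the shaft is upright. Lower it.

Run:
```python
from chk import *
F0=favg(6)
def go(z,s): 
    P,R=tcp([*POT,z],DN,jaw(-62.5),-20);robot.servo_line(P,speed=s);F=favg(3)-F0;print(z,F.round(1));return F
ok=True
for z in(.085,.065,.045,.025,.012):
    F=go(z,.08)
    if np.linalg.norm(F)>6: ok=False;break
z=.009
while ok and z>.0015:
    F=go(z,.03)
    if F[2]>3: break
    z-=.0015
print(ok,z,robot.read_t())
for n in("scene","top"):
    p,_=robot.grab_frame(n);cv2.imwrite(f"pics/{n}10.png",cv2.cvtColor(p,cv2.COLOR_RGB2BGR))
```

```text
0.085 [ 0.8 -0.1 -0. ]
0.065 [-0.   0.3 -0.2]
0.045 [ 1.1  0.3 -0.4]
0.025 [ 0.4  0.1 -0.2]
0.012 [ 0.4  0.  -0.4]
0.009 [ 0.1  0.7 -0.2]
0.0075 [-0.2  0.4 -0.3]
0.006 [-0.1  0.5 -0.2]
0.0045000000000000005 [-1.2 -0.   8.6]
True 0.0045000000000000005 43.2417
```

View pics/scene10.png

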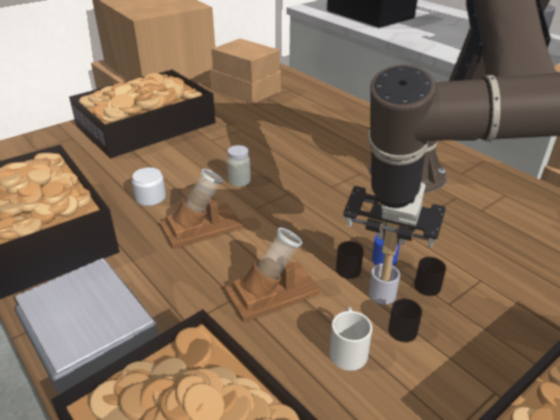

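The tamper is in the pot at (385,283), foot felt on the floor at 8.6 N. Ease off, release and retreat.

Run:
```python
from chk import *
P,R=tcp([*POT,.0057],DN,jaw(-62.5),-20);robot.servo_line(P,speed=.03);print(robot.read_force().round(1))
robot.move_gripper(1.0);robot.dwell(.2);print(robot.read_t(),robot.read_grip_width())
robot.servo_line(P-.13*R[:,2],speed=.1);robot.dwell(.3);print(robot.read_t(),robot.read_force().round(1))
for n in("scene","top"):
    p,_=robot.grab_frame(n);cv2.imwrite(f"pics/{n}11.png",cv2.cvtColor(p,cv2.COLOR_RGB2BGR))
```

```text
[0.  0.4 1.8]
44.8917 0.9994203605768013
46.6417 [ 0.5 -0.1 -0.6]
```

View pics/scene11.png

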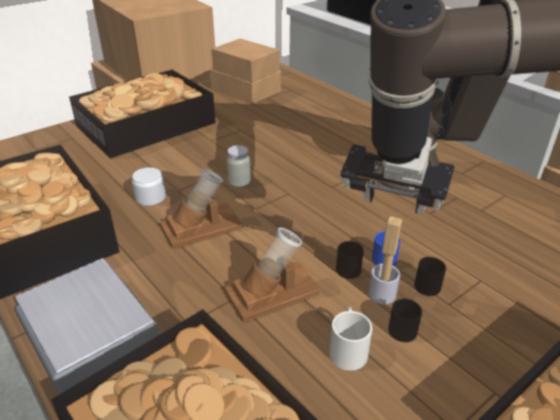

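View pics/top11.png

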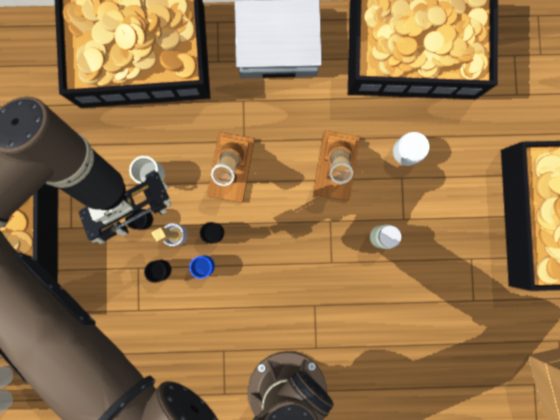

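The tamper stands upright in the steel pot: handle top at (394,221) in scene and (158,235) in top, as at the start. The gripper is clear, and the jar, mug and tin are where they were.

```bash
python3 -c "
from rig import robot
print(robot.job_done(),robot.read_t())"
```

```text
the job is handed in; nothing more can be done
the job is handed in; nothing more can be done
```

Both biscuit stacks are pushed home, and the tamper is back upright in its steel pot with the gripper clear. I handed the job in at about 47 s of the 72 s allowed; the rig gives no verdict.

- **Left tube (y = +0.16), done first:** contact came at about 29 mm and the drag was about 2 N. It bottomed at about 77 mm and was held at 23 N for over 0.6 s.
- **Right tube (y = −0.16), done second:** contact came at about 25 mm and the drag was about 5 N. It bottomed at about 61 mm and was held at 24 N for over 0.6 s.
- **Grip:** I held the tamper with the tool tilted 20° about the jaw axis, because the arm could not reach deep into the right tube with the tool in line with it.
- **Last checks:** the final pictures show the tamper upright at its starting spot and the jar, mug and tin unmoved. The foot was felt on the pot floor before release, and the force read near zero afterwards.
- **Disagreements:**
  - The foot's position in the scene camera differed from the computed one by 2–3 mm, within the clearances, so I did not correct it.
  - The left tube's measured drag was just under the stated 3–9 N.
  - The tamper met the pot floor 1–1.5 mm lower than planned, probably slight slip in the grip while pushing.

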